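# Roll the solder spool up its gutter to the end stop

### The arm

A 6-joint arm with a two-finger parallel gripper is mounted at the origin on a cart in front of the work surface, level with it; the furniture and walls round the work are solid. World frame = base frame: x ahead of the robot, y to its left, z up, the work surface at z = 0. Lengths are in mm, angles in rad, forces in N, time in s.
With the tool pointing down it reaches from about 200 to 875 mm from the base axis. Payload 3.4 kg.
Tool frame: the origin (TCP) lies at the very end of the fingers, on their centre line; the grasp point (between the pads) lies 19 mm behind it (hold_point_z is the distance from the TCP to the grasp point, in mm); z points along the fingers, y is the line along which they close (so a half turn about z gives the same grasp; the last joint's range is limited). The gripper opens to 94 mm and grips with 3 to 60 N. Pads are 16 mm wide; open, the fingers measure 119 mm over their backs; the gripper's body (75 mm by 177 mm) begins 78 mm behind the grasp point.
Start: joints at [1.01, 0.276, 1.505, -0, 1.361, -0.121], TCP at [244.833, 520.31, 205.493] pointing down, gripper open.
Joint ranges: [-2.89, 2.89], [-0.75, 2.08], [0.22, 2.7], [-1.18, 4.32], [0.11, 2.71], [-2.7, 2.7]. Speed limits (rad/s): [2.57, 2.57, 3.14, 3.14, 3.14, 3.14].

### API

Orientations are given as a 3x3 rotation matrix whose columns are the frame's x, y, z axes.
In Python, from rig import read_state, camera, close_job, hold_point_z gives the robot as it stands.
- The arm moves only by the tool arm_command, never from a script. Its argument "commands" is a list of rows, each a list of 7 numbers: the shift along the tool's x, y, z each as a share of 5 cm, from -1 to 1, then the turn, a rotation vector about the tool's x, y, z each as a share of 0.12 rad, from -1 to 1, then the opening, from 0 (shut) to 1 (fully open). A call has 1 to 8 rows; each row shifts and turns the commanded pose from where the row before left it, along the tool's axes as they then stand; what a row does not reach is not made up. A row lasts 1/8 s, in which the tool goes at most 62.5 mm and 10.7 degrees, less where a joint would pass 70% of its speed; a pose out of reach is approached as far as the arm can. A call with a number of a shift or a turn outside -1 to 1 is refused whole. A call with a gripper value outside its range is refused whole. The fingers move at their own pace and stop on an object; "grip_force" is the grip in N (left out, the last holds). Time passes only in rows, so rows that do not move let the fingers close. It gives the time, the measured TCP pose, the force, the opening and the grip force at its end, in the units of the state.
- read_state(): the state, without advancing time (a new reading comes with each control period).
- camera(name): name is "side" or "top"; returns a dict with "img" (400x640x3 uint8, blue, green, red), "range_z" (400x640 float32, mm along the optical axis (not along the pixel's ray), 0 where there is no reading), "fx", "fy", "cx", "cy" (pixels), "view" (4x4, takes a point from world to camera coordinates). Camera axes: x right, y up, looking along -z (the intrinsics and any distortion apply to the point x, -y, -z); pixel columns grow to the right and rows downward; lengths in mm; the calibration is good to about 2 mm. A picture is of the moment at which its call begins.
- close_job(): hands the job in; it is judged then, once.
The state is a dict: "time": time; "joints": joint angles; "joint_velocities": joint speeds; "effort": joint torques, N m; "eef_pos": TCP position; "tcp_rot": TCP orientation; "force": force on the tool from outside, world axes, zero at the start; "wrist_torque": the same for the moment, N m; "opening": finger opening in mm; "grasp_force": force on a finger pad.
Only numpy, scipy, OpenCV 4.12 (cv2) and the standard library are available. Lean on these libraries where they do the work, as an engineer would, in place of code of your own. Each camera call takes 0.05 s, during which the arm holds its last target. There are 200 camera calls.

### The job

The red solder spool is already parked at the top of its feed gutter; park the blue one the same way. With the fingertips, gently push the blue spool so that it rolls up its own sloped gutter and over the crest until it sits against the tall end stop and cannot roll back. Push it steadily up to the crest rather than flicking it, do not squeeze it or lift it out of the gutter, leave the red spool and the other things on the bench as they are, and draw the hand back clear.

Things in the scene. Friction and masses are not known exactly. Their poses are not given: they have to be found in the camera images.
- gutter_blue: Fixed grey metal gutter with BLUE stops and legs on a black base plate, 212 x 74 mm. Origin: centre of the base's underside, on the bench. x axis points uphill along the gutter, y across, z up. Floor height above the bench: 14 mm at x = -95 mm, rising straight at 12 degrees to the crest, then falling at 16 degrees to the end stop. Side rails 3 mm thick, 54 mm apart, stand 14 mm above the floor all along.
- crest (a point): Highest line of the gutter floor, mid-width: x = 48 mm of gutter_blue, 44 mm above the bench. Let go before the crest, the spool rolls back down to the foot stop; once its middle is past the crest it rolls by itself into the seat.
- foot_stop (a point): Top middle of the low BLUE foot stop at the gutter's low end: x = -96 mm of gutter_blue, 26 mm above the bench, 6 mm thick, 12 mm above the floor. A finger can reach over it to push the spool from behind.
- end_stop (a point): Top middle of the tall BLUE rubber-faced end stop; its face is at x = 97 mm of gutter_blue, its top 78 mm above the bench.
- spool_blue: Loose solder spool with BLUE flanges, 52 mm diameter, 45 mm wide, 0.18 to 0.35 kg, lying on its side across the gutter so that it rolls along it; it starts against the low foot stop, its axis at x = -75 mm of gutter_blue, 45 mm above the bench. Origin: centre of one flange's outer face; its own z axis is the spool's axis, across the gutter.
- spool_blue_center (a point): Middle of the blue spool, on its axis, 26 mm from the floor it rolls on. The gutter is smooth (friction about 0.25); pushed from behind at about this height the spool rolls or slides up with a few newtons.
- seat (a point): Where the middle of the blue spool rests when parked: x = 71 mm of gutter_blue, 65 mm above the bench, between crest and end stop. Its axes are those of gutter_blue.
- ramp_floor: The rising part of gutter_blue's floor. Origin on the floor's surface at its foot (x = -95 mm of gutter_blue), x axis up along the 12 degree slope, z square to the slope; the middle of the spool stays 26 mm above this plane while it rolls on the ramp, and lies lower past the crest.
- spool_red: Loose solder spool with RED flanges, 48 mm diameter, 40 mm wide, already parked at the end stop of the red gutter; not to be disturbed. Origin: centre of one flange's outer face.
- gutter_red: The same gutter with RED stops and legs (same sizes and axes as gutter_blue), on the other side of the grey tote. Which gutter stands left (y about 0.3) and which right (y about -0.36) changes.
- grey_tote: Open grey tote standing fixed on the bench between the two gutters, 446 mm square, 250 mm tall, thin walls. Origin under its centre (x 0.705, y -0.035). Keep the hand and arm over it or clear of it.
- dut_spare_1: Bystander: black circuit board with green terminals, 62 x 78 x 13 mm, on the bench.
- flux: Bystander: small bottle with a red pointed cap, 38 mm wide, 101 mm tall. Origin under its centre.
- kapton: Bystander: amber tape roll lying flat, 68 mm diameter, 19 mm high.

How it is judged:
By the outcome, as a careful person would: the job done as asked, in the order asked, and still so for the second after the job is handed in, with the robot touching nothing.
It also fails if it takes over 43 s, if anything falls off the work surface, if the arm or the gripper's body presses on something with over 40 N, if the wrist force passes 120 N, or if a joint passes its speed limit or range.

## Working session

There is one attempt and no reset: what is moved stays moved. The work goes in short steps, Python scripts to look and compute and a tool call to move; the robot and the scene stay as the last step left them, time stands still between calls to the robot, and variables do not carry over. Pictures are saved under pics/ and viewed, at most 10 in all, crops included, and the job is handed in when it is done.

Besides the shell and the picture viewer there is one more tool, called after "Emit:" as name(argument=value, ...) on one line, values as JSON. arm_command: Moves the arm, as the interface text tells. Shift numbers are shares of 5 cm and turn numbers shares of 0.12 rad, none past 1 either way. Its arguments: {"type":"object","properties":{"commands":{"type":"array","items":{"type":"array","items":{"type":"number"}}},"grip_force":{"type":"number"}},"required":["commands"]}

```bash
mkdir -p pics; python3 - <<'E'
from rig import *
import cv2,numpy as np
s=read_state();print(s['time'],s['eef_pos'],s['tcp_rot'],s['opening'])
for n in('top','side'):
    c=camera(n);cv2.imwrite(f'pics/{n}0.png',c['img']);np.savez(f'{n}0.npz',**c)
    print(n,c['fx'],c['fy'],c['cx'],c['cy'],[k for k in c]);print(np.round(c['view'],3))
E
```

```text
0.0 [244.52304653 519.82571895 204.64076841] [[-9.04854646e-01  4.25719680e-01 -9.07035142e-04]
 [ 4.25720599e-01  9.04853500e-01 -1.45414954e-03]
 [ 2.01673846e-04 -1.70193751e-03 -9.99998531e-01]] 93.81820220972261
top 399.4323512946385 399.4323512946385 319.9938333516991 201.38107826358313 ['img', 'range_z', 'fx', 'fy', 'cx', 'cy', 'view']
[[ 2.100000e-02 -1.000000e+00  1.800000e-02 -1.128640e+02]
 [ 9.930000e-01  2.300000e-02  1.150000e-01 -5.538550e+02]
 [-1.150000e-01  1.500000e-02  9.930000e-01 -1.239217e+03]
 [ 0.000000e+00  0.000000e+00  0.000000e+00  1.000000e+00]]
side 451.14992443356476 451.14992443356476 315.95957575736 202.49475027400794 ['img', 'range_z', 'fx', 'fy', 'cx', 'cy', 'view']
[[-9.70000e-01  2.42000e-01  0.00000e+00  5.60780e+02]
 [-2.10000e-01 -8.44000e-01  4.94000e-01  1.71240e+01]
 [ 1.20000e-01  4.79000e-01  8.69000e-01 -1.51441e+03]
 [ 0.00000e+00  0.00000e+00  0.00000e+00  1.00000e+00]]
```

View pics/top0.png

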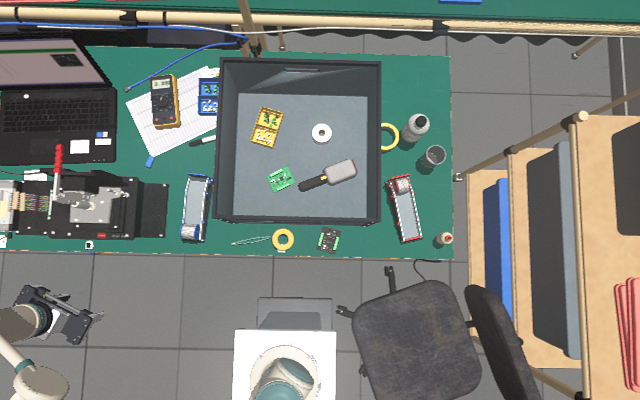

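View pics/side0.png

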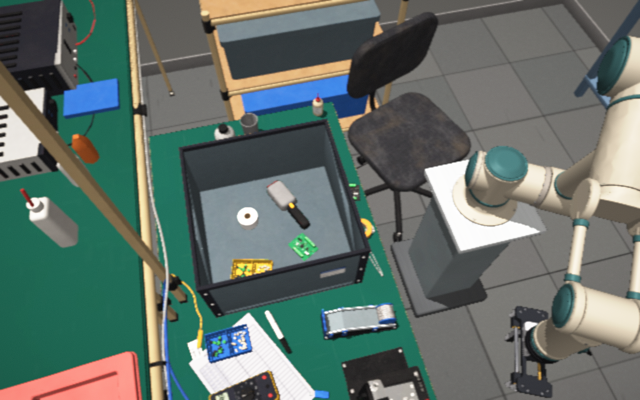

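Blue gutter in the top view runs from its spool/foot at about (190,235) up to the end stop at (198,178); red gutter at (405,208). In the side view the blue one is at (360,320) with its spool at (387,315).

```bash
cat >h.py <<'E'
import numpy as np,cv2
def load(n): return dict(np.load(n))
def pts(c,m):
    v,u=np.nonzero(m&(c['range_z']>0)); d=c['range_z'][v,u]
    P=np.stack([(u-c['cx'])/c['fx']*d,-(v-c['cy'])/c['fy']*d,-d],1)
    V=c['view'];return (P-V[:3,3])@V[:3,:3],u,v   # R^T(p-t)
E
python3 - <<'E'
from h import *
for n,(u0,v0,u1,v1) in dict(top=(170,165,220,250),side=(310,290,410,350)).items():
    c=load(n+'0.npz');b,g,r=[c['img'][...,i].astype(int) for i in range(3)]
    roi=np.zeros(b.shape,bool);roi[v0:v1,u0:u1]=1
    cv2.imwrite(f'pics/{n}1.png',cv2.resize(c['img'][v0:v1,u0:u1],None,fx=7,fy=7,interpolation=2)[:600,:800])
    m=roi&(b>r+50)&(b>g+25)
    k,l,st,ce=cv2.connectedComponentsWithStats(m.astype('u1'))
    for i in range(1,k):
        if st[i,4]<5: continue
        P,u,v=pts(c,l==i)
        print(n,st[i],ce[i].round(),np.median(P,0).round(),P.min(0).round(),P.max(0).round())
    # everything above bench 8..90mm: min area rect, height profile
    P,u,v=pts(c,roi);Q=P[(P[:,2]>5)&(P[:,2]<100)]
    k=(np.abs(Q[:,1]-np.median(Q[:,1]))<60);Q=Q[k]
    print(cv2.minAreaRect(Q[:,:2].astype('f4')),len(Q))
E
```

```text
top [186 172  20   4  31] [196. 174.] [628. 287.  76.] [624. 258.  -6.] [647. 336.  82.]
top [208 179   2   5   9] [209. 181.] [613. 256.  33.] [606. 254.  18.] [622. 259.  41.]
top [184 189   2   4   5] [184. 191.] [577. 324.  55.] [573. 319.  54.] [583. 325.  62.]
top [205 191   2   5   7] [205. 193.] [575. 259.  51.] [566. 258.   2.] [585. 270.  57.]
top [202 220   3   4   9] [203. 221.] [485. 268.  29.] [479. 266.  17.] [490. 271.  34.]
top [180 223   4  16  24] [181. 230.] [457. 324.  64.] [431. 321.  46.] [477. 327.  73.]
top [194 224   5  16  66] [196. 232.] [449. 282.  42.] [428. 278.  17.] [475. 286.  73.]
((543.8101196289062, 294.9977722167969), (80.25701141357422, 246.5161895751953), 87.096435546875) 1539
side [376 303  16   5  27] [383. 304.] [452. 284.  65.] [430. 262.  -3.] [474. 288.  74.]
side [338 307   5   2   9] [340. 308.] [571. 260.  55.] [567. 243.  -0.] [579. 263.  57.]
side [321 309   6  24  87] [323. 320.] [629. 287.  73.] [616. 238.  -6.] [635. 318.  82.]
side [379 318  17   6  76] [387. 321.] [454. 327.  51.] [420. 315.   2.] [479. 330.  76.]
side [373 327   5   3   9] [375. 328.] [490. 334.  35.] [480. 330.   3.] [497. 336.  37.]
side [342 330   6   5  15] [344. 332.] [578. 326.  45.] [566. 318.   5.] [585. 328.  56.]
side [329 334   4   2   8] [330. 334.] [617. 322.  37.] [612. 321.  21.] [621. 324.  41.]
((531.5397338867188, 303.4798278808594), (118.16227722167969, 284.05108642578125), 89.0746841430664) 1947
```

Emit:
arm_command(commands=[[0,0,0,0,0,1,0],[0,0,0,0,0,1,0],[0,0,0,0,0,1,0],[0,0,0,0,0,1,0],[0,0,0,0,0,1,0],[0,0,0,0,0,1,0],[0,0,0,0,0,1,0],[0,0,0,0,0,1,0]], grip_force=20)

```text
time: 1.1
eef_pos: [244.6, 520.0, 204.9]
tcp_rot: [[-0.166, 0.986, -0.001], [0.986, 0.166, -0.001], [-0.001, -0.001, -1.0]]
force: [0.9, -0.7, 0.9]
opening: 17.5
grasp_force: 0.0
```

Emit:
arm_command(commands=[[0,0,0,0,0,1,0],[0,0,0,0,0,1,0],[0,0,0,0,0,0.3,0],[0,0,0,0,0,0,0]])

```text
time: 1.6
eef_pos: [244.7, 520.2, 205.2]
tcp_rot: [[0.104, 0.995, -0.0], [0.995, -0.104, -0.0], [-0.0, -0.0, -1.0]]
force: [0.1, 0.5, -0.3]
opening: 0.4
grasp_force: 0.0
```

```bash
cat >go.py <<'E'
# python3 go.py gx gy z : shares (of 50 mm) in tool axes to reach gutter-frame gx,gy and world z
import sys,numpy as np
from rig import read_state
O=np.array([453,304.5,0]);a=-.10
u=np.array([np.cos(a),np.sin(a),0]);w=np.array([-u[1],u[0],0]);O=O+75*u
s=read_state();p=np.array(s['eef_pos']);R=np.array(s['tcp_rot'])
print('t',s['time'],'gut xyz',((p-O)@u).round(1),((p-O)@w).round(1),p[2].round(1),'F',np.round(s['force'],1),'open',s['opening'],'tooly',R[:,1].round(3))
if len(sys.argv)>3:
    x,y,z=map(float,sys.argv[1:]);t=O+x*u+y*w;t[2]=z
    print('shares',(R.T@(t-p)/50).round(2))
E
python3 go.py -130 0 120
```

```text
t 1.6 gut xyz -303.8 193.8 205.2 F [ 0.1  0.5 -0.3] open 0.41097656826054285 tooly [ 0.995 -0.104 -0.   ]
shares [-3.86  3.49  1.71]
```

Emit:
arm_command(commands=[[-0.48,0.43,0,0,0,0,0],[-0.48,0.43,0,0,0,0,0],[-0.48,0.43,0,0,0,0,0],[-0.48,0.43,0,0,0,0,0],[-0.48,0.43,0.3,0,0,0,0],[-0.48,0.43,0.3,0,0,0,0],[-0.48,0.43,0.5,0,0,0,0],[-0.48,0.43,0.6,0,0,0,0]])

```text
time: 2.6
eef_pos: [396.8, 310.8, 120.3]
tcp_rot: [[0.103, 0.995, 0.002], [0.995, -0.103, 0.001], [0.001, 0.002, -1.0]]
force: [-0.9, -0.3, -0.0]
opening: 0.5
grasp_force: 0.0
```

```bash
python3 go.py -130 0 50; python3 - <<'E'
from rig import *
import cv2
c=camera('side');cv2.imwrite('pics/side2.png',cv2.resize(c['img'][240:400,280:480],None,fx=3.7,fy=3.7,interpolation=2))
E
```

```text
t 2.6 gut xyz -131.5 0.6 120.3 F [-0.9 -0.3 -0. ] open 0.46144833225426496 tooly [ 0.995 -0.103  0.002]
shares [-0.01  0.03  1.41]
```

View pics/side2.png

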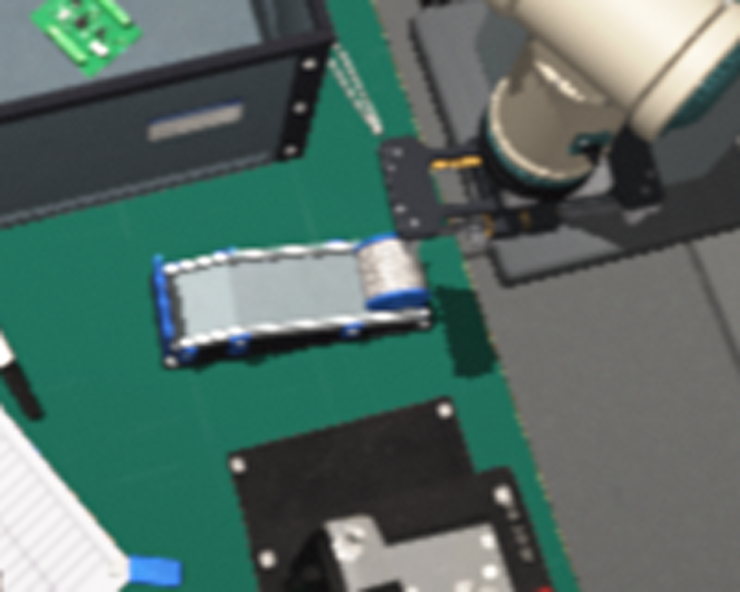

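The crop shows the blue spool at the foot (crop (395,270)), the end stop at (165,310), and the hand behind the foot, clear of the tote. I'll go down to push height.

Emit:
arm_command(commands=[[0,0,0.5,0,0,0,0],[0,0,0.5,0,0,0,0],[0,0,0.5,0,0,0,0],[0,0,0.18,0,0,0,0],[0,0.1,0,0,0,0,0],[0,0.1,0,0,0,0,0],[0,0,0,0,0,0,0]])

```text
time: 3.52
eef_pos: [407.0, 310.8, 37.4]
tcp_rot: [[0.105, 0.994, 0.002], [0.994, -0.105, 0.001], [0.001, 0.002, -1.0]]
force: [-0.6, -0.9, 0.4]
opening: 0.5
grasp_force: 0.0
```

```bash
python3 go.py 35 0 60
```

```text
t 3.525 gut xyz -121.4 1.6 37.4 F [-0.6 -0.9  0.4] open 0.5461444693332715 tooly [ 0.994 -0.105  0.002]
shares [-0.02  3.13 -0.45]
```

Emit:
arm_command(commands=[[0,0.1,0,0,0,0,0],[0,0.1,0,0,0,0,0],[0,0.1,-0.02,0,0,0,0],[0,0.1,-0.02,0,0,0,0],[0,0.1,-0.02,0,0,0,0],[0,0.1,-0.02,0,0,0,0],[0,0.1,-0.02,0,0,0,0],[0,0.1,-0.02,0,0,0,0]])

```text
time: 4.53
eef_pos: [445.6, 306.0, 42.5]
tcp_rot: [[0.105, 0.994, -0.0], [0.994, -0.105, -0.0], [-0.0, -0.0, -1.0]]
force: [-1.4, 0.8, 0.8]
opening: 0.5
grasp_force: 1.0
```

```bash
python3 go.py 35 0 62; python3 - <<'E'
from rig import *
import cv2
c=camera('side');cv2.imwrite('pics/side3.png',cv2.resize(c['img'][240:400,280:480],None,fx=3.7,fy=3.7,interpolation=2))
E
```

```text
t 4.525 gut xyz -82.5 0.8 42.5 F [-1.4  0.8  0.8] open 0.5240669217241236 tooly [ 0.994 -0.105 -0.   ]
shares [-0.    2.35 -0.39]
```

View pics/side3.png

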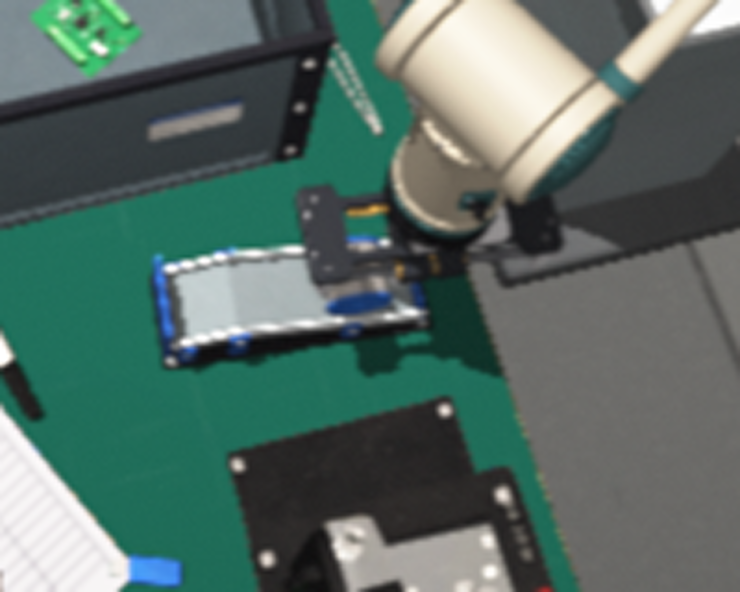

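The spool is rolling up (flange at crop (360,302)), with the push at about 1.5 N. I'll keep pushing steadily.

Emit:
arm_command(commands=[[0,0.1,-0.02,0,0,0,0],[0,0.1,-0.02,0,0,0,0],[0,0.1,-0.02,0,0,0,0],[0,0.1,-0.02,0,0,0,0],[0,0.1,-0.02,0,0,0,0],[0,0.1,-0.02,0,0,0,0],[0,0.1,-0.02,0,0,0,0],[0,0.1,-0.02,0,0,0,0]])

```text
time: 5.58
eef_pos: [485.6, 301.9, 50.6]
tcp_rot: [[0.105, 0.994, 0.0], [0.994, -0.105, 0.0], [0.0, 0.0, -1.0]]
force: [-3.6, 0.7, 1.2]
opening: 0.3
grasp_force: 1.2
```

Emit:
arm_command(commands=[[0,0.1,-0.02,0,0,0,0],[0,0.1,-0.02,0,0,0,0],[0,0.1,-0.02,0,0,0,0],[0,0.1,-0.02,0,0,0,0],[0,0.1,-0.02,0,0,0,0],[0,0.1,-0.02,0,0,0,0],[0,0.1,-0.02,0,0,0,0],[0,0.1,-0.02,0,0,0,0]])

```text
time: 6.58
eef_pos: [525.4, 297.7, 58.5]
tcp_rot: [[0.105, 0.994, -0.0], [0.994, -0.105, 0.0], [0.0, -0.0, -1.0]]
force: [-2.2, -0.2, 1.5]
opening: 0.1
grasp_force: 1.1
```

```bash
python3 go.py 16 0 62; python3 - <<'E'
from rig import *
import cv2
c=camera('side');cv2.imwrite('pics/side4.png',cv2.resize(c['img'][240:400,280:480],None,fx=3.7,fy=3.7,interpolation=2))
E
```

```text
t 6.575 gut xyz -2.3 0.4 58.5 F [-2.2 -0.2  1.5] open 0.12118163724693615 tooly [ 0.994 -0.105 -0.   ]
shares [-0.01  0.37 -0.07]
```

View pics/side4.png

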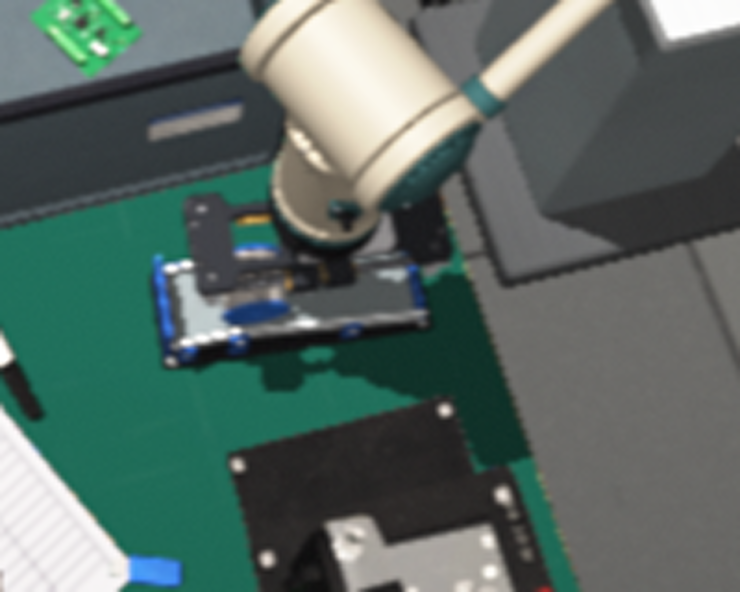

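The spool flange is at crop (257,312), just short of the crest line near (235,300). I'll slow down for the crest.

Emit:
arm_command(commands=[[0,0.06,-0.01,0,0,0,0],[0,0.06,-0.01,0,0,0,0],[0,0.06,-0.01,0,0,0,0],[0,0.06,-0.01,0,0,0,0],[0,0.06,0,0,0,0,0],[0,0.06,0,0,0,0,0],[0,0.06,0,0,0,0,0],[0,0,0,0,0,0,0]])

```text
time: 7.62
eef_pos: [546.3, 295.5, 60.5]
tcp_rot: [[0.105, 0.994, 0.0], [0.994, -0.105, 0.0], [0.0, 0.0, -1.0]]
force: [-0.0, 0.6, 1.0]
opening: 0.4
grasp_force: 0.0
```

```bash
python3 go.py 16 0 62; python3 - <<'E'
from rig import *
import cv2
c=camera('side');cv2.imwrite('pics/side5.png',cv2.resize(c['img'][240:400,280:480],None,fx=3.7,fy=3.7,interpolation=2))
E
```

```text
t 7.625 gut xyz 18.8 0.3 60.5 F [-0.   0.6  1. ] open 0.3793703418579541 tooly [ 0.994 -0.105  0.   ]
shares [-0.01 -0.06 -0.03]
```

View pics/side5.png

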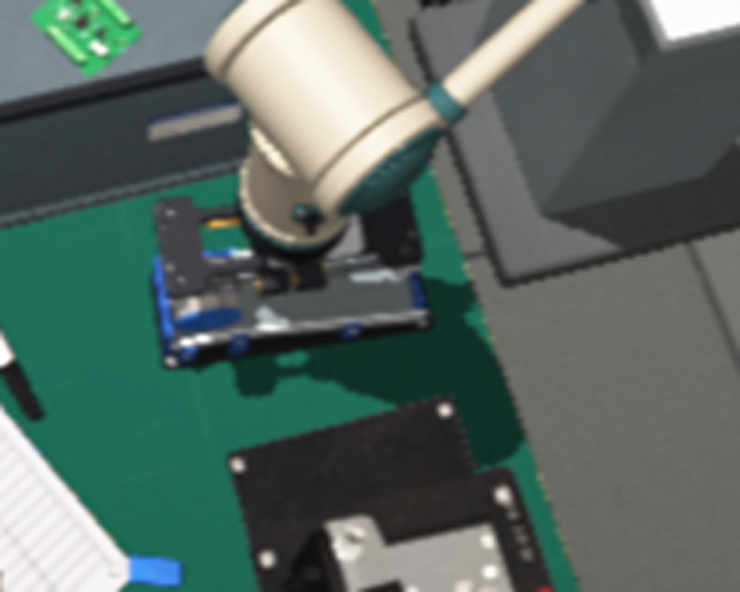

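The spool flange is now at crop (205,318), over the crest and against the end stop, and the push force is zero. I'll back off and lift away.

Emit:
arm_command(commands=[[0,-0.2,0,0,0,0,0],[0,-0.3,-0.3,0,0,0,0],[0,-0.4,-0.5,0,0,0,0],[0,-0.5,-0.5,0,0,0,0],[0,-0.6,-0.5,0,0,0,0],[0,-0.6,-0.5,0,0,0,0],[0,-0.6,-0.5,0,0,0,0],[0,0,0,0,0,0,0]])

```text
time: 8.68
eef_pos: [385.3, 313.0, 203.5]
tcp_rot: [[0.102, 0.995, 0.004], [0.995, -0.102, 0.003], [0.003, 0.004, -1.0]]
force: [0.9, 0.0, -0.0]
opening: 0.7
grasp_force: 0.0
```

```bash
python3 go.py; python3 - <<'E'
from rig import *
import cv2,numpy as np
c=camera('top');d=camera('side')
cv2.imwrite('pics/fin.png',np.hstack([cv2.resize(c['img'][150:260,160:270],(400,400)),cv2.resize(d['img'][270:370,300:400],(400,400))]))
E
```

```text
t 8.675 gut xyz -143.2 1.7 203.5 F [ 0.9  0.  -0. ] open 0.6851494173935931 tooly [ 0.995 -0.102  0.004]
```

View pics/fin.png

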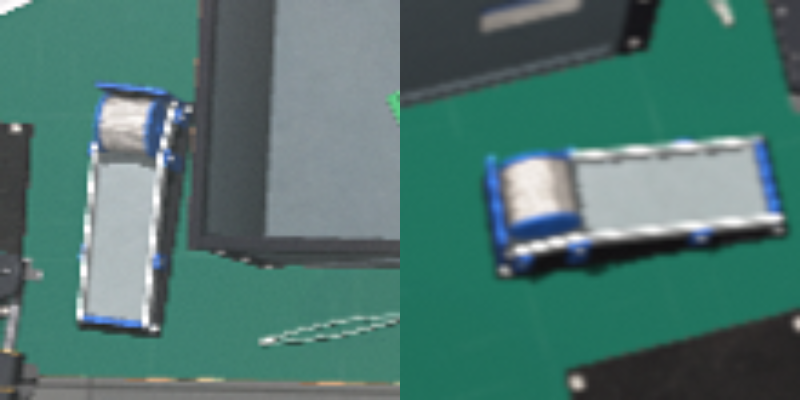

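Both views show the blue spool seated square against the tall end stop (left half (130,120), right half (540,190)). The hand is clear.

Emit:
arm_command(commands=[[0,0,0,0,0,0,0],[0,0,0,0,0,0,0],[0,0,0,0,0,0,0],[0,0,0,0,0,0,0]])

```text
time: 9.28
eef_pos: [387.0, 312.2, 200.1]
tcp_rot: [[0.105, 0.994, -0.001], [0.994, -0.105, -0.0], [-0.0, -0.001, -1.0]]
force: [0.4, 0.2, 0.4]
opening: 0.2
grasp_force: 0.0
```

```bash
python3 -c "
from rig import *
print(close_job())"
```

```text
the job is handed in; nothing more can be done
None
```

The blue spool is parked against the tall end stop of its gutter, the hand is drawn back clear, and the job was handed in at about 9.3 s of the 43 s allowed.

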